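# Put the eye loupe away and snap its cover shut

### The job

Stand the black eye loupe upright in the square well of the grey case. Then set the green cover over it and press it straight down until both steel clips snap over its edge and it sits fully home. Finish still pressing the cover firmly down, without letting up, and leave the other tools where they are.

Things in the scene. Friction and masses are not known exactly. Their poses are not given: they have to be found in the camera images.
- loupe_center (a point): Eye loupe: black open cup, 28 mm in diameter, 21 mm high, standing upright on the worktop, about 30 g. This point is at its centre, half-way up (10.5 mm above its underside); z is its upright axis. Left or right of the case: it and the cover may change places.
- case: Grey case fixed to the worktop; origin at the centre of its underside, z up. Plinth 78 mm along x, 96 along y; its top, the hard ledge on which the cover comes to rest, is 6 mm above the origin. On it stands a square lip, 48 x 48 mm outside, 4 mm thick, top at 20 mm. A sprung steel clip stands outside the lip at +y and at -y.
- case_well (a point): Centre of the floor of the case's well, 10 mm above the case's origin; axes as the case. The well is 40 x 40 mm wide and 10 mm deep, so a loupe standing in it sticks out 11 mm above the lip: grip only its upper 9 mm and the fingers stay clear of the lip.
- cover_grip (a point): Centre of the cover's upright grip bar: 16 mm thick along the cover's x, 36 long along y, 22 high, its foot on the hood 32 mm above the cover's bottom edge. This point is 43 mm above the bottom edge; axes as the cover. It starts standing open side down on the worktop. With the cover home it is 49 mm above the case's origin.
- cover_base (a point): Centre of the cover's bottom edge plane, 43 mm below the grip's centre. Home, it is 6 mm above the case's origin. Going down, the beads meet the clips about 12 mm before home; passing them takes 8 to 15 N; about 7 mm before home the force drops, the clips pull it on, and for the last 2 mm it is free down to the hard ledge.
- clip_left (a joint): Spring clip on the case's +y side: rounded head 28 mm long along x, 6 thick, axis 34.7 mm from the case's centre and 16.6 above its origin. 0 at rest, grows as it is pushed outwards (m), at most 0.006; about 0.0025 as the bead goes by, back to 0 when the cover has snapped in.
- clip_right (a joint): The same clip on the case's -y side.
- ring_mandrel_mid (a point): Bystander: tapered metal ring mandrel, 208 mm long, 24 mm thick, lying at the back right. Point at its middle.
- ring_clamp_mid (a point): Bystander: wooden ring clamp, 135 x 30 x 21 mm, lying near the front edge. Point at its middle.
- needle_file_mid (a point): Bystander: needle file with a coloured handle, 146 mm long, 11 mm thick, lying near the front edge. Point at its middle.
- bur_cup_mid (a point): Bystander: small paper cup of burs, 33 mm in diameter, 51 mm high with the burs, standing behind the case. Point on its axis 15 mm up.
- loupe: The loupe as a whole; origin at the centre of its underside.
- cover: Green cover, 0.08 kg: a hood open below, 61 x 61 mm, 32 high, with a rounded bead along its +y and -y bottom edges (67 mm over them) and a grip bar on top. Inside 53 mm along x, 51 along y, 28 high: it goes over the lip with 2.5 and 1.5 mm to spare a side, cover y along case y, either way round. Origin at the centre of its bottom edge plane.
Not all that is in view belongs to the job. Leave any pink or red look-alike of the loupe alone.

How it is judged:
By the outcome, as a careful person would: the job done as asked, in the order asked, and still so for the second after the job is handed in, while the arm keeps its last pose, push and grip.
It also fails if it takes over 58 s, if anything falls off the work surface, if the arm or the gripper's body presses on something with over 40 N, if the wrist force passes 120 N, or if a joint passes its speed limit or range.

### The arm

A 6-joint arm with a two-finger parallel gripper is mounted at the origin on a cart in front of the work surface, level with it; the furniture and walls round the work are solid. World frame = base frame: x ahead of the robot, y to its left, z up, the work surface at z = 0. Lengths are in m, angles in degrees, forces in N, time in s.
With the tool pointing down it reaches from about 0.25 to 0.725 m from the base axis. Payload 9.7 kg.
Tool frame: the origin (TCP) lies on the centre line of the jaws, within the pads' length; the fingertips stand 17 mm ahead of it and the grasp point (between the pads) lies 2 mm behind it (bot.nose_length is the distance from the TCP to the fingertips, in m); x points along the fingers, y is the direction in which the jaws open and shut, and the axes are right-handed (so a half turn about x gives the same grasp; the last joint's range is limited). The gripper opens to 85 mm and grips with 20 to 120 N. Pads are 22 mm wide; open, the fingers measure 114 mm over their backs; the gripper's body (76 mm by 85 mm) begins 54 mm behind the grasp point. The pads swing forward as they close: fully open they stand 13 mm farther back than shut.
Start: joints at [-73.912, 4.979, 10.078, 95.1, 0, 90], TCP at [0.152, -0.528, 0.248] pointing down, gripper open.
Joint ranges: [-179.16, 179.16], [-48.56, 103.87], [-65.8, 70.77], [-126.05, 130.52], [-82.76, 87.17], [-180, 180]. Speed limits (degrees/s): [127.2, 127.2, 147.25, 180, 180, 180].

### API

Orientations are given as [roll, pitch, yaw] about the fixed x, y, z axes, in that order (R = Rz(yaw) Ry(pitch) Rx(roll)).
In Python, from workcell import bot, viewer, ticket gives the robot as it stands.
- The arm moves only by the tool jog_arm, never from a script. Its argument "deltas" is a list of rows, each an object of numbers: "fingers": the opening, from 0 (shut) to 1 (fully open); "x", "y", "z": the shift along the world's x, y, z in mm; "twist": the turn about the world's z in degrees. A call has 1 to 10 rows; each row is the pose to reach, as a shift and turn from the pose measured when the call began; what a row does not reach only later rows make up. A row lasts 1/10 s, in which the tool goes at most 50 mm and 8.59 degrees, less where a joint would pass 70% of its speed; a pose out of reach is approached as far as the arm can. A call with a gripper value outside its range is refused whole. The fingers move at their own pace and stop on an object; "grip_force" is the grip in N (left out, the last holds). Time passes only in rows, so rows that repeat a pose let the fingers close. It gives the time, the measured TCP pose, the force and the opening at its end, in the units of the state.
- bot.get_obs(): the state, without advancing time (a new reading comes with each control period).
- viewer.camera(name): name is "scene" or "top" or "wrist"; returns a dict with "image" (420x560x3 uint8, red, green, blue), "fovy" (degrees; the focal length in pixels is half the picture's height over the tangent of half this angle, whatever the lens; pixels are square), "cx", "cy" (the principal point, pixels), "D" ([k1, k2, p1, p2, k3] as OpenCV has them; the pictures are not rectified), "world_to_cam" (4x4, takes a point from world to camera coordinates); the wrist camera has in their place "tool_from_camera" (4x4, takes a point from camera to tool coordinates, whose origin is the TCP and whose axes are the tool frame's). Camera axes: x right, y down, z forward; pixel columns grow to the right and rows downward; lengths in m; the calibration is good to about 2 mm. A picture is of the moment at which its call begins: read the wrist's pose just before it. There is no depth.
- ticket.job_done(): hands the job in, once; it reports no verdict.
The state is a dict: "time": time; "q": joint angles; "qd": joint speeds; "joint_efforts": joint torques, N m; "ee_pos": TCP position; "tcp_rot": TCP orientation; "wrist_force": force on the tool from outside, world axes, zero at the start; "torque": the same for the moment, N m; "opening": finger opening in m.
Only numpy, scipy, OpenCV 4.12 (cv2) and the standard library are available. Lean on these libraries where they do the work, as an engineer would, in place of code of your own. Each camera call takes 0.05 s, during which the arm holds its last target.

## Working session

There is one attempt and no reset: what is moved stays moved. The work goes in short steps, Python scripts to look and compute and a tool call to move; the robot and the scene stay as the last step left them, time stands still between calls to the robot, and variables do not carry over. Pictures are saved under pics/ and viewed, and the job is handed in when it is done.

Besides the shell and the picture viewer there is one more tool, called after "Emit:" as name(argument=value, ...) on one line, values as JSON. jog_arm: Moves the arm, as the interface text tells. Its arguments: {"type":"object","properties":{"deltas":{"type":"array"},"grip_force":{"type":"number"}},"required":["deltas"]}

```bash
ls; mkdir -p pics; python3 - <<'E'
from workcell import bot, viewer, ticket
import cv2,numpy as np,pickle
o=bot.get_obs(); print(o, bot.nose_length)
for n in ["scene","top","wrist"]:
    c=viewer.camera(n); pickle.dump(c,open(f"pics/{n}0.pkl","wb"))
    cv2.imwrite(f"pics/{n}0.png",c["image"][:,:,::-1]); print(n,{k:v for k,v in c.items() if k!="image"})
E
```

```text
pics
{'time': 0.0, 'q': array([-7.39106144e+01,  5.01243698e+00,  1.00355552e+01,  9.51007525e+01,
        5.89319205e-04,  9.00012515e+01]), 'qd': array([ 0.0283849 ,  0.11531838, -0.04672659,  0.05733498,  0.03369426,
       -0.07893132]), 'joint_efforts': array([ 9.51065740e-04, -5.20396364e+01,  4.64801073e+01,  1.65152270e-02,
        2.10081871e-04,  1.98683028e-05]), 'ee_pos': array([ 0.15237044, -0.52825713,  0.2475801 ]), 'tcp_rot': array([-90.43367059,  89.92236355, 105.65446318]), 'wrist_force': array([-0.41240979, -0.47565615,  0.34206372]), 'torque': array([0.00989527, 0.00139598, 0.01084649]), 'opening': 0.08545897236653772} 0.017
scene {'fovy': 49.24628273078986, 'cx': 281.5916971667416, 'cy': 205.51742788808298, 'D': array([-0.14555834,  0.        ,  0.        ,  0.        ,  0.        ]), 'world_to_cam': array([[ 0.63539665, -0.77208149,  0.01269916, -0.3318538 ],
       [-0.29689264, -0.25944798, -0.91898939,  0.23700117],
       [ 0.71282947,  0.5801525 , -0.39407769,  0.49274761],
       [ 0.        ,  0.        ,  0.        ,  1.        ]])}
top {'fovy': 49.91941
[... 228 characters left out ...]
99325939,  0.01527302, -0.11490218,  0.53188488],
       [ 0.11495576,  0.00267484, -0.99336701,  0.83544922],
       [ 0.        ,  0.        ,  0.        ,  1.        ]])}
wrist {'fovy': 70.58807219852677, 'cx': 279.82296449413616, 'cy': 217.33428698445553, 'D': array([-0.00461355,  0.        ,  0.        ,  0.        ,  0.        ]), 'tool_from_camera': array([[-3.11742071e-04, -3.13914700e-01,  9.49451138e-01,
        -1.25107114e-01],
       [ 9.99999464e-01, -1.03544466e-03, -1.40074577e-05,
         2.78192636e-04],
       [ 9.87501260e-04,  9.49450625e-01,  3.13914854e-01,
        -8.01095650e-02],
       [ 0.00000000e+00,  0.00000000e+00,  0.00000000e+00,
         1.00000000e+00]])}
```

View pics/scene0.png

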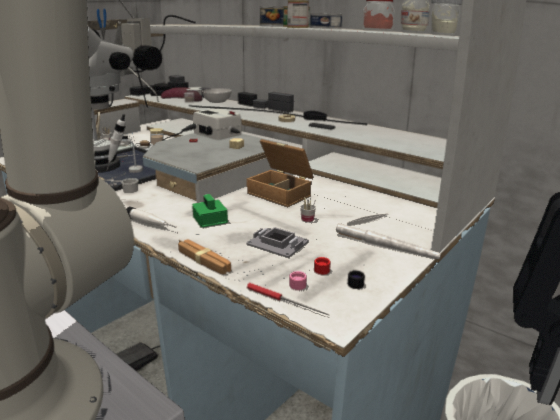

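View pics/top0.png

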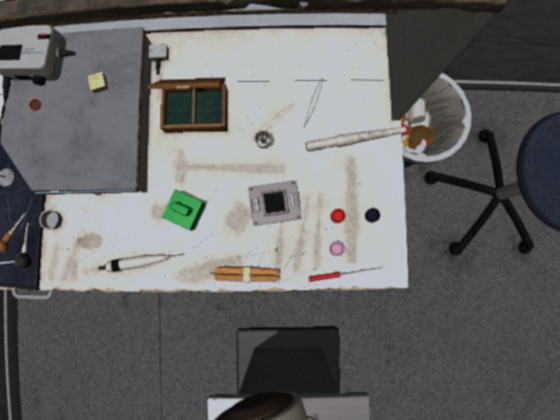

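View pics/wrist0.png

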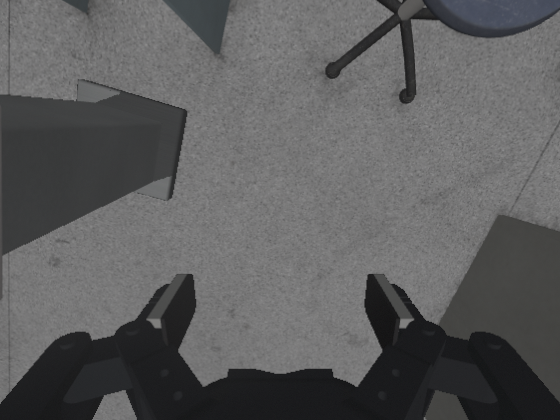

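The black cup is at top px (372,215) and scene px (356,279). The look-alikes are red at (338,216) and pink at (337,248) in the top view. The other dark items are the case well (274,203), the bur cup (264,139) and the grey pot (50,219). I'll choose the black cup, then measure it and check it in a crop.

```bash
cat > h.py <<'E'
import cv2,numpy as np,pickle
from scipy.spatial.transform import Rotation as R
def cal(c):
    H,W=c["image"].shape[:2]; f=H/2/np.tan(np.radians(c["fovy"])/2)
    return np.array([[f,0,c["cx"]],[0,f,c["cy"]],[0,0,1]]),np.array(c["D"],float)
def w2c(c,o=None):
    if "world_to_cam" in c: return c["world_to_cam"]
    T=np.eye(4); T[:3,:3]=R.from_euler("xyz",o["tcp_rot"],degrees=True).as_matrix(); T[:3,3]=o["ee_pos"]
    return np.linalg.inv(T@c["tool_from_camera"])
def cast(c,px,z,o=None):
    K,D=cal(c); M=np.linalg.inv(w2c(c,o))
    u=cv2.undistortPoints(np.array(px,float).reshape(-1,1,2),K,D).reshape(-1,2)
    d=np.c_[u,np.ones(len(u))]@M[:3,:3].T; p=M[:3,3]
    return p+d*((z-p[2])/d[:,2])[:,None]
def proj(c,P,o=None):
    K,D=cal(c); M=w2c(c,o)
    return cv2.projectPoints(np.array(P,float).reshape(-1,1,3),cv2.Rodrigues(M[:3,:3])[0],M[:3,3],K,D)[0].reshape(-1,2)
def tri(c1,p1,c2,p2,o1=None,o2=None):
    A=cast(c1,[p1],0,o1)[0];B=cast(c2,[p2],0,o2)[0]
    a=np.linalg.inv(w2c(c1,o1))[:3,3];b=np.linalg.inv(w2c(c2,o2))[:3,3]
    d=A-a;e=B-b
    s=np.linalg.lstsq(np.c_[d,-e],b-a,rcond=None)[0]
    P=a+s[0]*d;Q=b+s[1]*e
    return (P+Q)/2,np.linalg.norm(P-Q)
def blob(m,minA=30):
    cs,_=cv2.findContours(m.astype(np.uint8),cv2.RETR_EXTERNAL,cv2.CHAIN_APPROX_NONE)
    return [k for k in sorted(cs,key=cv2.contourArea,reverse=True) if cv2.contourArea(k)>=minA]
def snap(n,name):
    from workcell import bot,viewer
    o=bot.get_obs(); c=viewer.camera(n); pickle.dump((c,o),open(f"pics/{name}.pkl","wb"))
    cv2.imwrite(f"pics/{name}.png",c["image"][:,:,::-1]); return c,o
E
python3 - <<'E'
from h import *
t=pickle.load(open("pics/top0.pkl","rb"));s=pickle.load(open("pics/scene0.pkl","rb"))
for n,c,box in (("top",t,(355,200,390,232)),("scene",s,(340,262,375,296))):
    im=c["image"].astype(int);x0,y0,x1,y1=box
    m=np.zeros(im.shape[:2],bool);m[y0:y1,x0:x1]=(im.max(2)<75)[y0:y1,x0:x1]
    b=blob(m)[0];print(n,cv2.boundingRect(b),cv2.minEnclosingCircle(b)); 
    if n=="top":
        for z in(0,.0105,.021):
            print(z,cast(c,[cv2.minEnclosingCircle(b)[0]],z))
    else:print(cast(c,[cv2.minEnclosingCircle(b)[0]],.0105))
    g=(im[...,1]>im[...,0]*1.6)&(im[...,1]>im[...,2]*1.5)&(im[...,1]>60); b=blob(g)
    for k in b[:3]:
        print("green",cv2.boundingRect(k),cv2.contourArea(k))
    if n=="top":
        k=b[0]; q=np.array(cast(c,k.reshape(-1,2),.032))[:,:2].astype(np.float32)
        print("cover",cv2.minAreaRect(q))
a=cv2.resize(t["image"][150:270,150:400,::-1],None,fx=3.2,fy=3.2,interpolation=cv2.INTER_CUBIC)
cv2.imwrite("pics/topcrop.png",a)
a=cv2.resize(s["image"][180:330,180:380,::-1],None,fx=4,fy=4,interpolation=cv2.INTER_CUBIC)
cv2.imwrite("pics/scenecrop.png",a)
print("table corners",cast(t,[(388,28),(408,288),(40,288)],0), cast(t,[(232,80),(160,130),(148,190)],0))
E
```

```text
top (365, 209, 15, 13) ((372.0, 214.8000030517578), 7.102214336395264)
0 [[ 0.50710178 -0.1739463   0.        ]]
0.0105 [[ 0.50622135 -0.17191893  0.0105    ]]
0.021 [[ 0.50534092 -0.16989156  0.021     ]]
green (163, 191, 40, 38) 877.0
cover ((0.521028995513916, 0.19724789261817932), (0.06052054837346077, 0.05889914929866791), 65.45536804199219)
scene (348, 271, 16, 18) ((356.0, 279.5), 9.60478687286377)
[[ 0.50570346 -0.1722709   0.0105    ]]
green (193, 194, 35, 33) 711.5
table corners [[ 0.90899451 -0.2284744   0.        ]
 [ 0.3605613  -0.24164205  0.        ]
 [ 0.36456977  0.50704641  0.        ]] [[0.7928489  0.10542094 0.        ]
 [0.68878577 0.2543149  0.        ]
 [0.56416803 0.27610493 0.        ]]
```

View pics/topcrop.png

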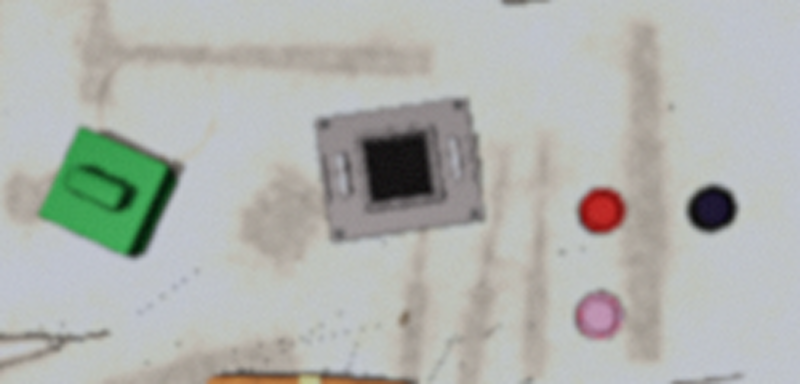

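View pics/scenecrop.png

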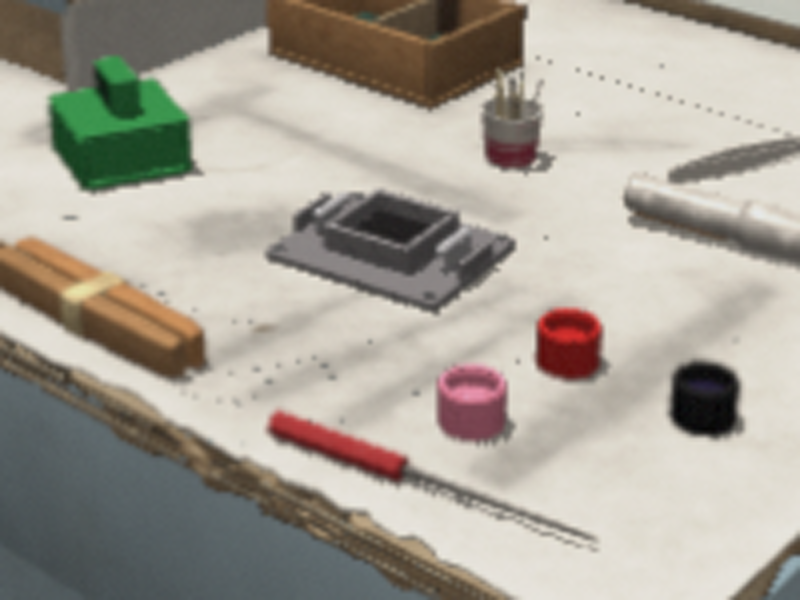

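```bash
python3 - <<'E'
from h import *
t=pickle.load(open("pics/top0.pkl","rb"));s=pickle.load(open("pics/scene0.pkl","rb"))
im=t["image"].astype(int)
# case: grey darker than table
mx=im.max(2)
m=np.zeros(mx.shape,bool);m[172:232,242:306]=True
h=cv2.cvtColor(t["image"],cv2.COLOR_RGB2GRAY);print(h[200,236:312])
for th in (150,160,170):
    mm=m&(h<th); k=blob(mm)[0]
    q=cast(t,k.reshape(-1,2),.006)[:,:2].astype(np.float32);print("case",th,cv2.minAreaRect(q))
k=blob(m&(h<50))[0]; q=cast(t,k.reshape(-1,2),.020)[:,:2].astype(np.float32);print("well@20",cv2.minAreaRect(q))
q=cast(t,k.reshape(-1,2),.010)[:,:2].astype(np.float32);print("well@10",cv2.minAreaRect(q))
M=R.from_euler("xyz",[-90.43367059,  89.92236355, 105.65446318],degrees=True).as_matrix();print(M.round(3))
g=((im[...,1]>im[...,0]*1.6)&(im[...,1]>im[...,2]*1.5)&(im[...,1]>60))
a=cv2.resize(t["image"][180:240,150:215,::-1],None,fx=9,fy=9,interpolation=cv2.INTER_CUBIC);cv2.imwrite("pics/cov.png",a)
# bar edges: bar corners guess later
E
```

```text
[188 188 188 190 191 191 193 193 195 194 194 195 187 164 128 110 129 144
 150 163 165 131 100 117 137 134 123  94  57  21  15  21  19  22  18  21
  20  18  18  17  22  20  22  20  20  21  18  46  86 113 107 107 133 141
 146 163 169 139 117 132 129 120 115 112 147 179 190 190 187 184 177 175
 180 185 188 193]
case 150 ((0.5339241027832031, 0.01899518445134163), (0.07734557241201401, 0.09996958076953888), 7.316649436950684)
case 160 ((0.5338826775550842, 0.01956583559513092), (0.07978252321481705, 0.10103253275156021), 6.01291561126709)
case 170 ((0.533277153968811, 0.028423741459846497), (0.08338578045368195, 0.11922329664230347), 5.191323757171631)
well@20 ((0.5336035490036011, 0.02034854143857956), (0.036260608583688736, 0.035798080265522), 7.2385993003845215)
well@10 ((0.5347655415534973, 0.020603951066732407), (0.03667694330215454, 0.03620905429124832), 7.238569736480713)
[[-0.     0.277 -0.961]
 [ 0.001 -0.961 -0.277]
 [-1.    -0.001 -0.   ]]
```

View pics/cov.png

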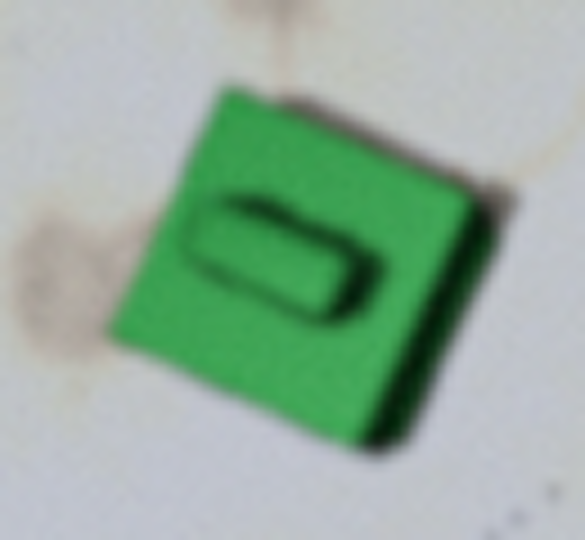

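Cover: centre ≈ (0.521, 0.197), its x axis at −24.5°. Case: ≈ (0.534, 0.020), yaw ≈ 7°. The loupe positions from the two views agree to 1 mm, at (0.506, −0.172). Next I'll hover over the loupe.

Emit:
jog_arm(deltas=[{"x": 35, "y": 35, "z": 0, "twist": 8, "fingers": 0.7}, {"x": 70, "y": 70, "z": 0, "twist": 16, "fingers": 0.7}, {"x": 105, "y": 105, "z": 0, "twist": 24, "fingers": 0.7}, {"x": 140, "y": 140, "z": 0, "twist": 32, "fingers": 0.7}, {"x": 175, "y": 175, "z": 0, "twist": 40, "fingers": 0.7}, {"x": 210, "y": 210, "z": 0, "twist": 48, "fingers": 0.7}, {"x": 245, "y": 245, "z": -20, "twist": 56, "fingers": 0.7}, {"x": 280, "y": 280, "z": -45, "twist": 64, "fingers": 0.7}, {"x": 315, "y": 318, "z": -70, "twist": 72, "fingers": 0.7}, {"x": 354, "y": 356, "z": -98, "twist": 81, "fingers": 0.7}])

```text
time: 1.15
ee_pos: [0.49, -0.1878, 0.1614]
tcp_rot: [-74.2, 90.0, -157.2]
wrist_force: [0.9, 0.0, 0.5]
opening: 0.0596
```

Emit:
jog_arm(deltas=[{"x": 0, "y": 0, "z": 0, "twist": 0}, {"x": 0, "y": 0, "z": 0, "twist": 0}])

```text
validation failed for argument at $.de...
```

```bash
python3 - <<'E'
from h import *
c,o=snap("wrist","w1")
print(o["time"],o["ee_pos"],o["tcp_rot"],o["opening"],o["q"])
print(R.from_euler("xyz",o["tcp_rot"],degrees=True).as_matrix().round(3))
print(proj(c,[[.506,-.172,.0105]],o))
E
```

```text
1.15 [ 0.49001168 -0.18781656  0.16137072] [ -74.23460831   89.95753904 -157.20492424] 0.05957685708507499 [-2.09563316e+01  6.79003081e-01 -4.00653991e+00  8.53451286e+01
 -2.93630568e-02  6.20139922e+01]
[[-0.001  0.992  0.122]
 [-0.     0.122 -0.992]
 [-1.    -0.001  0.   ]]
[[299.163589  192.6015355]]
```

View pics/w1.png

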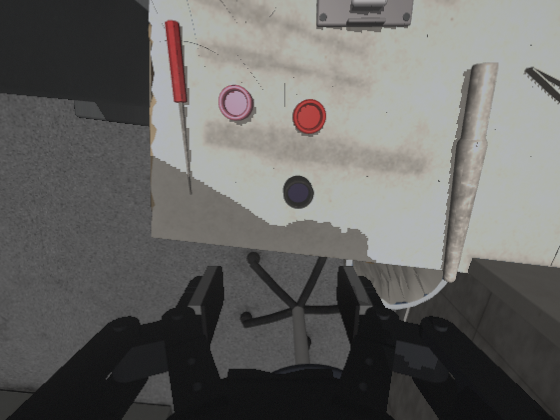

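The picture shows the black loupe at (298,192), and the projection of my estimate lands at (299,193). Red is at (309,116) and pink at (236,103). The choice is confirmed, so I'll descend.

Emit:
jog_arm(deltas=[{"x": 16, "y": 16, "z": -20, "twist": 0, "fingers": 0.7}, {"x": 16, "y": 16, "z": -55, "twist": 0, "fingers": 0.7}, {"x": 16, "y": 16, "z": -80, "twist": 0, "fingers": 0.7}, {"x": 16, "y": 16, "z": -100, "twist": 0, "fingers": 0.7}, {"x": 16, "y": 16, "z": -105, "twist": 0, "fingers": 0.7}, {"x": 16, "y": 16, "z": -105, "twist": 0, "fingers": 0.7}, {"x": 16, "y": 16, "z": -105, "twist": 0, "fingers": 0.7}])

```text
time: 1.9
ee_pos: [0.5088, -0.168, 0.0531]
tcp_rot: [-147.6, 89.8, 130.1]
wrist_force: [-0.3, -0.3, 0.8]
opening: 0.06
```

```bash
python3 - <<'E'
from h import *
c,o=snap("wrist","w2")
print(o["time"],o["ee_pos"],o["tcp_rot"],o["opening"])
im=c["image"].astype(int)
print(proj(c,[[.506,-.172,.021]],o))
E
```

```text
1.9 [ 0.50879015 -0.16796385  0.05306077] [-147.63661187   89.78613432  130.10018564] 0.05999982826712303
[[275.29907715 268.65301677]]
```

View pics/w2.png

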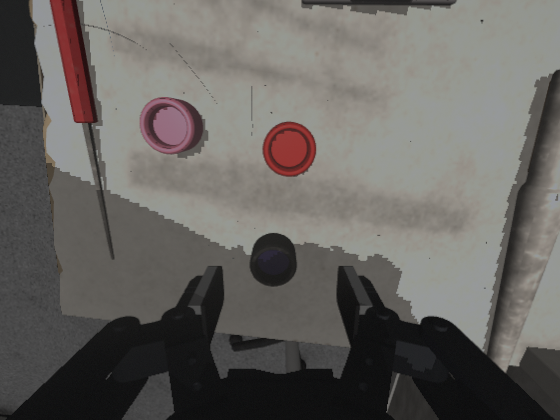

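```bash
python3 - <<'E'
from h import *
c,o=pickle.load(open("pics/w2.pkl","rb"))
im=c["image"]
cv2.imwrite("pics/w2c.png",cv2.resize(im[215:305,210:345,::-1],None,fx=5,fy=5,interpolation=cv2.INTER_CUBIC))
a=np.arange(0,2*np.pi,.3)
for x,y in((.506,-.172),):
  for z in(0,.021):
    p=proj(c,[[x+.014*np.cos(t),y+.014*np.sin(t),z] for t in a],o); print(z,p.min(0),p.max(0))
g=cv2.cvtColor(im,cv2.COLOR_RGB2GRAY); m=np.zeros(g.shape,bool);m[222:300,235:312]=g[222:300,235:312]<55
k=blob(m)[0];print(cv2.boundingRect(k))
c,o=pickle.load(open("pics/w1.pkl","rb"));im=c["image"]
g=cv2.cvtColor(im,cv2.COLOR_RGB2GRAY); m=np.zeros(g.shape,bool);m[165:220,270:330]=g[165:220,270:330]<55
k=blob(m)[0];print("w1",cv2.boundingRect(k))
for z in(0,.021):
    p=proj(c,[[x+.014*np.cos(t),y+.014*np.sin(t),z] for t in a],o); print(z,p.min(0),p.max(0))
E
```

```text
0 [254.60917389 233.77913432] [296.8295375 272.4311993]
0.021 [251.68092574 247.01601289] [298.7017006  289.30648761]
(250, 233, 47, 53)
w1 (284, 176, 29, 32)
0 [284.33741392 176.10031805] [312.55480387 203.75663698]
0.021 [284.65318068 180.33284745] [314.93890443 209.84435335]
```

View pics/w2c.png

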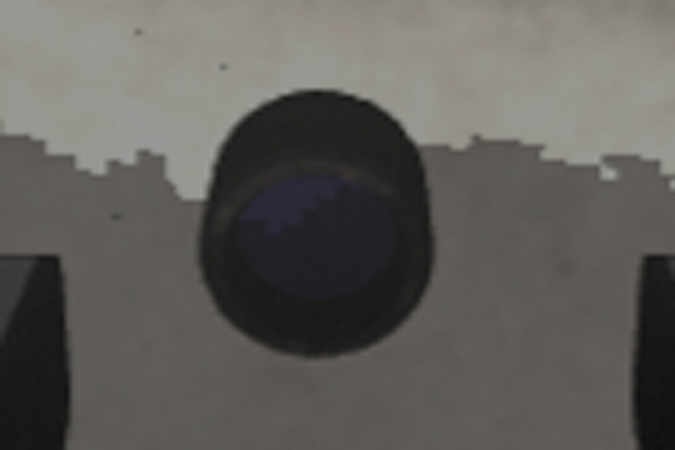

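The loupe refines to (0.505, −0.171). I'll shift (−3.5, −3) mm, go down to TCP z ≈ 30 mm, then close.

Emit:
jog_arm(deltas=[{"x": -3.5, "y": -3, "z": -6, "twist": 0, "fingers": 0.7}, {"x": -3.5, "y": -3, "z": -14, "twist": 0, "fingers": 0.7}, {"x": -3.5, "y": -3, "z": -20, "twist": 0, "fingers": 0.7}, {"x": -3.5, "y": -3, "z": -23, "twist": 0, "fingers": 0.7}, {"x": -3.5, "y": -3, "z": -23, "twist": 0, "fingers": 0.7}, {"x": -3.5, "y": -3, "z": -23, "twist": 0, "fingers": 0.7}])

```text
time: 2.55
ee_pos: [0.5054, -0.171, 0.0302]
tcp_rot: [-150.8, 89.8, 126.9]
wrist_force: [0.0, -0.1, 0.5]
opening: 0.0601
```

```bash
python3 - <<'E'
from h import *
c,o=snap("wrist","w3")
print(o["time"],o["ee_pos"],o["opening"])
s,_=snap("scene","s3")
cv2.imwrite("pics/s3c.png",cv2.resize(s["image"][210:310,290:430,::-1],None,fx=5,fy=5,interpolation=cv2.INTER_CUBIC))
E
```

```text
2.55 [ 0.50544558 -0.17096815  0.03023539] 0.060115484477439945
```

View pics/w3.png

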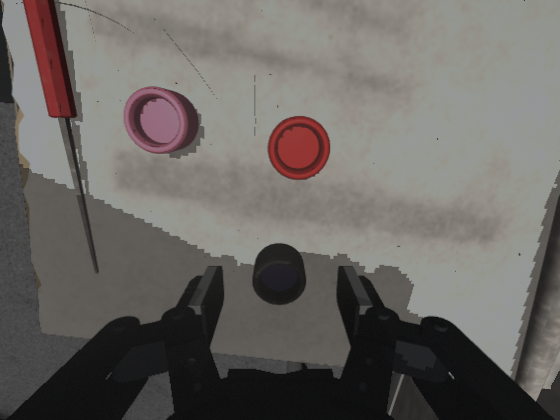

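View pics/s3c.png

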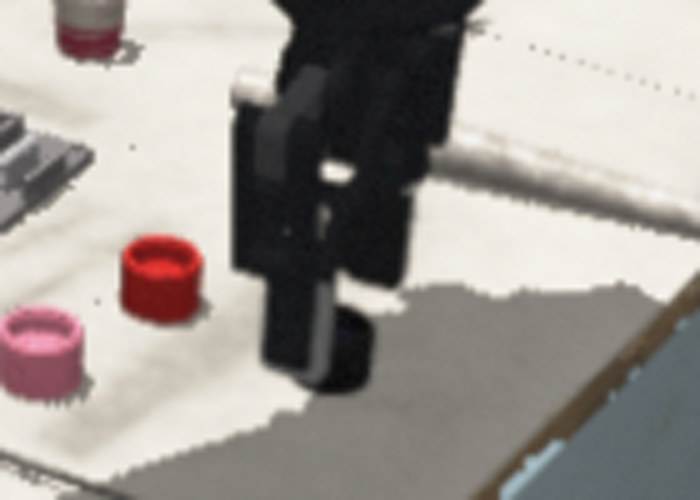

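Emit:
jog_arm(deltas=[{"x": 0, "y": 0, "z": 0, "twist": 0, "fingers": 0.2}, {"x": 0, "y": 0, "z": 0, "twist": 0, "fingers": 0.2}, {"x": 0, "y": 0, "z": 0, "twist": 0, "fingers": 0.1}, {"x": 0, "y": 0, "z": 0, "twist": 0, "fingers": 0.1}, {"x": 0, "y": 0, "z": 0, "twist": 0, "fingers": 0.1}, {"x": 0, "y": 0, "z": 0, "twist": 0, "fingers": 0.1}], grip_force=25)

```text
time: 3.25
ee_pos: [0.5059, -0.1711, 0.0309]
tcp_rot: [-167.9, 89.8, 109.8]
wrist_force: [0.1, 0.9, 3.5]
opening: 0.0257
```

```bash
python3 - <<'E'
from h import *
c,o=snap("wrist","w4")
print(o["time"],o["ee_pos"],o["opening"],o["wrist_force"])
s,_=snap("scene","s4")
cv2.imwrite("pics/s4c.png",np.hstack([cv2.resize(s["image"][230:300,310:390,::-1],None,fx=5,fy=5,interpolation=cv2.INTER_CUBIC),cv2.resize(c["image"][220:320,223:337,::-1],(400,350))]))
E
```

```text
3.25 [ 0.50587609 -0.1710515   0.03085481] 0.02570006505739317 [0.11696995 0.9230151  3.5010667 ]
```

View pics/s4c.png

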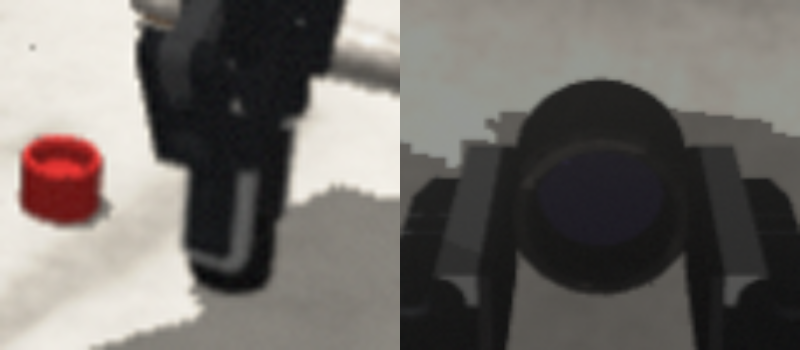

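```bash
python3 - <<'E'
from h import *
s,o=pickle.load(open("pics/s4.pkl","rb"))
u=np.array([np.cos(np.radians(7)),np.sin(np.radians(7))]);v=np.array([-u[1],u[0]])
P=o["ee_pos"][:2]
for z in(.005,.009,.013,.017):
    q=[np.r_[P-.014*u+k*v,z] for k in(.011,-.011)]; print(z,proj(s,q).round(1).tolist())
cv2.imwrite("pics/s4d.png",cv2.resize(s["image"][260:300,335:375,::-1],None,fx=14,fy=14,interpolation=cv2.INTER_NEAREST))
E
```

```text
0.005 [[345.5, 284.0], [357.8, 288.0]]
0.009 [[345.7, 281.9], [358.0, 285.9]]
0.013 [[345.9, 279.8], [358.2, 283.8]]
0.017 [[346.1, 277.7], [358.4, 281.7]]
```

View pics/s4d.png

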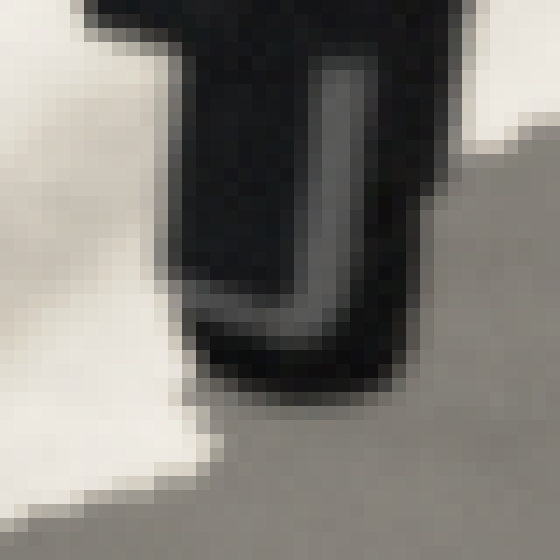

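Gripped, with the fingertips about 12 mm above the table, which is high enough to clear the lip. I'll lift and carry to above the case.

Emit:
jog_arm(deltas=[{"x": 0, "y": 0, "z": 15, "twist": 0, "fingers": 0.1}, {"x": 0, "y": 0, "z": 40, "twist": 0, "fingers": 0.1}, {"x": 0, "y": 10, "z": 75, "twist": 0, "fingers": 0.1}, {"x": 5, "y": 40, "z": 105, "twist": 0, "fingers": 0.1}, {"x": 10, "y": 75, "z": 125, "twist": 0, "fingers": 0.1}, {"x": 16, "y": 115, "z": 130, "twist": 0, "fingers": 0.1}, {"x": 22, "y": 155, "z": 130, "twist": 0, "fingers": 0.1}, {"x": 28, "y": 180, "z": 130, "twist": 0, "fingers": 0.1}, {"x": 28, "y": 191, "z": 130, "twist": 0, "fingers": 0.1}, {"x": 28, "y": 191, "z": 130, "twist": 0, "fingers": 0.1}])

```text
time: 4.35
ee_pos: [0.5337, 0.0208, 0.1611]
tcp_rot: [-159.0, 89.9, 118.9]
wrist_force: [-0.1, -0.8, 0.1]
opening: 0.0258
```

```bash
python3 - <<'E'
from h import *
c,o=snap("wrist","w5")
print(o["time"],o["ee_pos"],o["opening"],o["wrist_force"],np.abs(o["qd"]).max())
M=R.from_euler("xyz",o["tcp_rot"],degrees=True).as_matrix();print("jaw",np.degrees(np.arctan2(M[1,1],M[0,1])))
E
```

```text
4.35 [0.53365287 0.02081353 0.16114078] 0.025847467149702152 [-0.08287969 -0.82725717  0.1312574 ] 2.3048023046941744
jaw 7.850873271578968
```

View pics/w5.png

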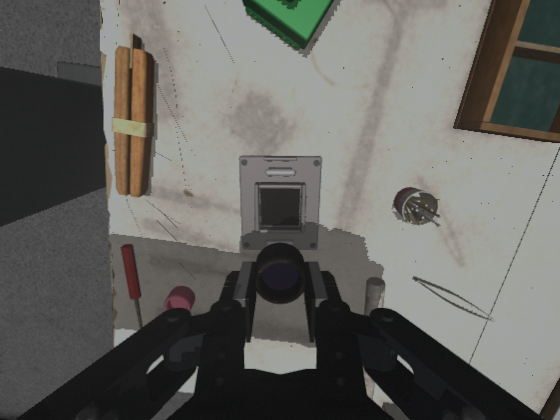

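The loupe is held upright at (281,275). The case is at (281,203), with its well around (279,207) and its far clip at (281,172). I'll zoom in to get the corners.

```bash
python3 - <<'E'
from h import *
c,o=pickle.load(open("pics/w5.pkl","rb"))
cv2.imwrite("pics/w5c.png",cv2.resize(c["image"][150:255,230:330,::-1],None,fx=5.5,fy=5.5,interpolation=cv2.INTER_CUBIC))
E
```

```text
(no output)
```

View pics/w5c.png

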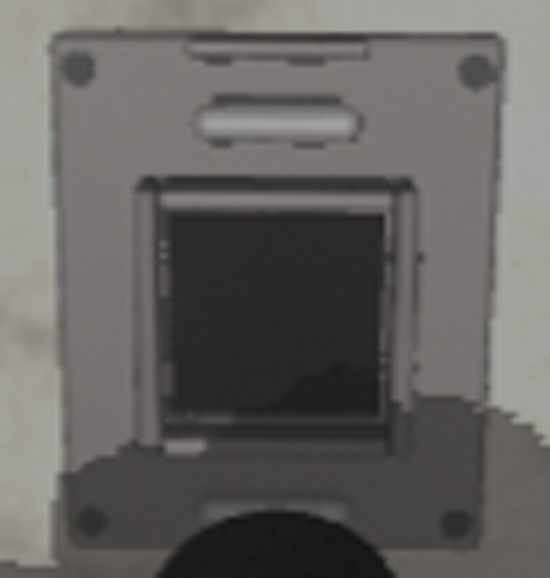

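```bash
python3 - <<'E'
from h import *
c,o=pickle.load(open("pics/w5.pkl","rb"))
f=lambda L:np.array(L,float)/5.5+[230-.4,150-.4]
for n,L,z in(("plinth",[(55,37),(500,37),(482,548),(72,548)],.006),("lip",[(137,180),(413,180),(408,452),(141,452)],.020),("screws",[(78,68),(474,70),(456,523),(92,521)],.006)):
    p=cast(c,f(L),z,o)[:,:2];e=np.roll(p,-1,0)-p
    print(n,p.mean(0),np.linalg.norm(e,axis=1),np.degrees(np.arctan2(e[:,1],e[:,0])))
t=pickle.load(open("pics/top0.pkl","rb"))
E
```

```text
plinth [0.53306492 0.02127215] [0.07543175 0.09449211 0.07689654 0.09451486] [   7.799859    -81.80466866 -172.18411797   97.30726223]
lip [0.53245432 0.02264753] [0.04567279 0.04814169 0.04663868 0.04815094] [   7.80392262  -81.74840117 -172.18734809   97.10215888]
screws [0.5326749  0.02117288] [0.06753075 0.08384996 0.06789984 0.08380226] [   7.51355722  -82.33669149 -172.52656452   97.41105544]
```

Case: (0.533, 0.021), yaw 7.7°. The plinth measures 76×94.5, which fits the given size. Lowering the loupe into the well.

Emit:
jog_arm(deltas=[{"x": -0.5, "y": 0.5, "z": -30, "twist": 0, "fingers": 0.1}, {"x": -0.5, "y": 0.5, "z": -65, "twist": 0, "fingers": 0.1}, {"x": -0.5, "y": 0.5, "z": -90, "twist": 0, "fingers": 0.1}, {"x": -0.5, "y": 0.5, "z": -102, "twist": 0, "fingers": 0.1}, {"x": -0.5, "y": 0.5, "z": -110, "twist": 0, "fingers": 0.1}, {"x": -0.5, "y": 0.5, "z": -116, "twist": 0, "fingers": 0.1}, {"x": -0.5, "y": 0.5, "z": -118, "twist": 0, "fingers": 0.1}, {"x": -0.5, "y": 0.5, "z": -119, "twist": 0, "fingers": 0.1}, {"x": -0.5, "y": 0.5, "z": -119.5, "twist": 0, "fingers": 0.1}])

```text
time: 5.3
ee_pos: [0.5336, 0.0204, 0.0423]
tcp_rot: [175.7, 89.9, 93.5]
wrist_force: [0.0, -0.2, 0.0]
opening: 0.026
```

```bash
python3 - <<'E'
from h import *
c,o=snap("wrist","w6")
print(o["time"],o["ee_pos"],o["opening"],o["wrist_force"])
s,_=snap("scene","s6")
cv2.imwrite("pics/s6c.png",np.hstack([cv2.resize(s["image"][190:260,235:325,::-1],(450,350)),cv2.resize(c["image"][140:340,180:380,::-1],(350,350))]))
E
```

```text
5.3 [0.53356549 0.02041341 0.04229567] 0.025993883614010407 [ 0.04995686 -0.2338009   0.00681771]
```

View pics/s6c.png

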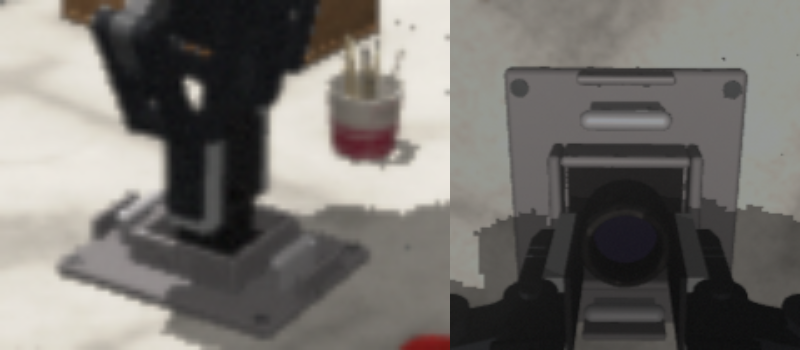

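Emit:
jog_arm(deltas=[{"x": 0, "y": 0.5, "z": -1, "twist": 0, "fingers": 0.1}, {"x": 0, "y": 0.5, "z": -1.5, "twist": 0, "fingers": 0.1}, {"x": 0, "y": 0.5, "z": -1.8, "twist": 0, "fingers": 0.1}, {"x": 0, "y": 0.5, "z": -1.8, "twist": 0, "fingers": 0.1}])

```text
time: 5.8
ee_pos: [0.5336, 0.0211, 0.0408]
tcp_rot: [168.4, 89.9, 86.2]
wrist_force: [-0.6, 0.4, 5.2]
opening: 0.026
```

Emit:
jog_arm(deltas=[{"x": 0, "y": 0, "z": 0, "twist": 0, "fingers": 0.55}, {"x": 0, "y": 0, "z": 0, "twist": 0, "fingers": 0.55}, {"x": 0, "y": 0, "z": 0, "twist": 0, "fingers": 0.55}, {"x": 0, "y": 0, "z": 0, "twist": 0, "fingers": 0.55}, {"x": 0, "y": 0, "z": 5, "twist": 0, "fingers": 0.55}, {"x": 0, "y": 0, "z": 25, "twist": 0, "fingers": 0.55}, {"x": 0, "y": 0, "z": 60, "twist": 0, "fingers": 0.7}, {"x": 0, "y": 0, "z": 100, "twist": 0, "fingers": 0.7}, {"x": 0, "y": 0, "z": 120, "twist": 0, "fingers": 0.7}, {"x": 0, "y": 0, "z": 120, "twist": 0, "fingers": 0.7}])

```text
time: 6.8
ee_pos: [0.535, 0.0211, 0.1647]
tcp_rot: [105.5, 89.6, 23.3]
wrist_force: [0.3, -0.1, 0.1]
opening: 0.0597
```

```bash
python3 - <<'E'
from h import *
c,o=snap("wrist","w7")
print(o["time"],o["ee_pos"],o["opening"],o["wrist_force"])
cv2.imwrite("pics/w7c.png",cv2.resize(c["image"][0:260,180:400,::-1],None,fx=2.3,fy=2.3,interpolation=cv2.INTER_CUBIC))
E
```

```text
6.8 [0.53504928 0.02106929 0.16469803] 0.059722500714985444 [ 0.28190911 -0.10643599  0.05793838]
```

View pics/w7c.png

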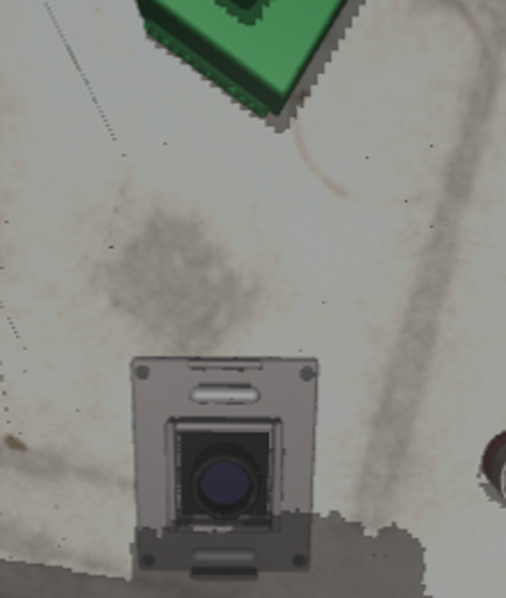

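The loupe stands upright in the well, at crop (225,483). On to the cover.

Emit:
jog_arm(deltas=[{"x": -2, "y": 20, "z": 0, "twist": -5, "fingers": 0.6}, {"x": -5, "y": 50, "z": 0, "twist": -12, "fingers": 0.6}, {"x": -8, "y": 85, "z": 0, "twist": -19, "fingers": 0.6}, {"x": -11, "y": 120, "z": 0, "twist": -26, "fingers": 0.6}, {"x": -13, "y": 155, "z": 0, "twist": -32, "fingers": 0.6}, {"x": -14, "y": 172, "z": 0, "twist": -32, "fingers": 0.6}, {"x": -14, "y": 176, "z": 0, "twist": -32, "fingers": 0.6}, {"x": -14, "y": 176, "z": 0, "twist": -32, "fingers": 0.6}, {"x": -14, "y": 176, "z": 0, "twist": -32, "fingers": 0.6}])

```text
time: 7.75
ee_pos: [0.5204, 0.196, 0.1622]
tcp_rot: [111.8, 89.8, -2.3]
wrist_force: [0.4, 0.1, 0.8]
opening: 0.0509
```

```bash
python3 - <<'E'
from h import *
c,o=snap("wrist","w8")
print(o["time"],o["ee_pos"],o["opening"],o["wrist_force"])
M=R.from_euler("xyz",o["tcp_rot"],degrees=True).as_matrix();print("jaw",np.degrees(np.arctan2(M[1,1],M[0,1])))
cv2.imwrite("pics/w8c.png",cv2.resize(c["image"][120:270,200:360,::-1],None,fx=4,fy=4,interpolation=cv2.INTER_CUBIC))
E
```

```text
7.75 [0.52044307 0.19602638 0.16217321] 0.05089675272711498 [0.39906734 0.05600831 0.84571555]
jaw -24.164474423272363
```

View pics/w8c.png

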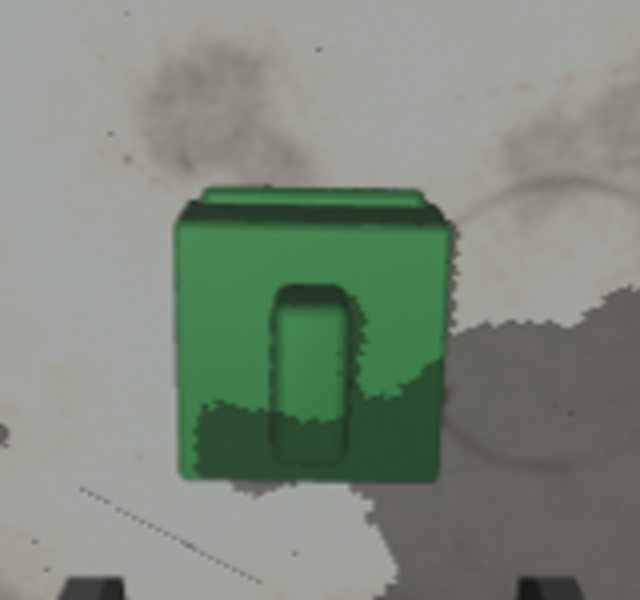

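```bash
python3 - <<'E'
from h import *
c,o=pickle.load(open("pics/w8.pkl","rb"))
f=lambda L:np.array(L,float)/4+[200-.4,120-.4]
for n,L,z in(("hood",[(177,224),(452,224),(441,482),(180,480)],.032),("bar",[(274,303),(348,303),(348,467),(269,467)],.054)):
    p=cast(c,f(L),z,o)[:,:2];e=np.roll(p,-1,0)-p
    print(n,p.mean(0),np.linalg.norm(e,axis=1),np.degrees(np.arctan2(e[:,1],e[:,0])))
E
```

```text
hood [0.52043362 0.20019703] [0.05956102 0.06038476 0.0606622  0.05985216] [ -24.25725527 -114.66958994  155.22262811   64.27483039]
bar [0.5200255  0.20051431] [0.0149582  0.03566259 0.01671138 0.03568298] [ -24.27086581 -113.81144193  155.69950582   63.37256464]
```

Cover: (0.520, 0.200), −24.5°. The hood measures 60×60 and the bar 16×35.7, both matching the given sizes. I'll descend onto the bar and grip it.

Emit:
jog_arm(deltas=[{"x": 0, "y": 4, "z": -20, "twist": -0.4, "fingers": 0.6}, {"x": 0, "y": 4, "z": -55, "twist": -0.4, "fingers": 0.6}, {"x": 0, "y": 4, "z": -80, "twist": -0.4, "fingers": 0.6}, {"x": 0, "y": 4, "z": -95, "twist": -0.4, "fingers": 0.6}, {"x": 0, "y": 4, "z": -104, "twist": -0.4, "fingers": 0.6}, {"x": 0, "y": 4, "z": -108, "twist": -0.4, "fingers": 0.6}, {"x": 0, "y": 4, "z": -109, "twist": -0.4, "fingers": 0.6}, {"x": 0, "y": 4, "z": -109, "twist": -0.4, "fingers": 0.6}])

```text
time: 8.6
ee_pos: [0.521, 0.2, 0.0543]
tcp_rot: [120.4, 89.7, 5.8]
wrist_force: [1.1, -0.2, 1.1]
opening: 0.051
```

```bash
python3 - <<'E'
from h import *
c,o=snap("wrist","w9")
print(o["time"],o["ee_pos"],o["opening"],o["wrist_force"])
M=R.from_euler("xyz",o["tcp_rot"],degrees=True).as_matrix();print("jaw",np.degrees(np.arctan2(M[1,1],M[0,1])))
E
```

```text
8.6 [0.52102823 0.20003024 0.05427387] 0.050985940276625404 [ 1.07944722 -0.23758757  1.11445812]
jaw -24.60528718042996
```

View pics/w9.png

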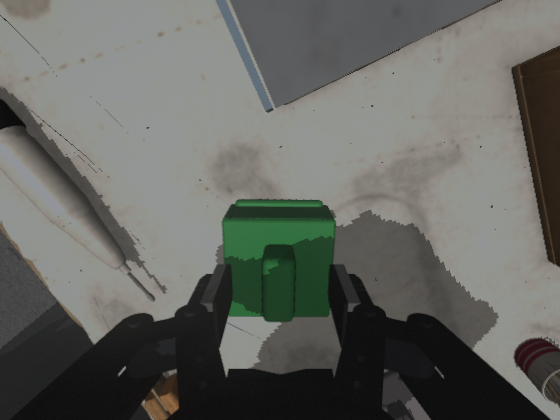

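The bar is centred between the pads, at (280,283). Closing.

Emit:
jog_arm(deltas=[{"x": 0, "y": 0, "z": 0, "twist": 0, "fingers": 0.0}, {"x": 0, "y": 0, "z": 0, "twist": 0, "fingers": 0.0}, {"x": 0, "y": 0, "z": 0, "twist": 0, "fingers": 0.0}, {"x": 0, "y": 0, "z": 0, "twist": 0, "fingers": 0.0}, {"x": 0, "y": 0, "z": 0, "twist": 0, "fingers": 0.0}, {"x": 0, "y": 0, "z": 0, "twist": 0, "fingers": 0.0}], grip_force=80)

```text
time: 9.25
ee_pos: [0.5215, 0.2002, 0.0552]
tcp_rot: [123.2, 89.6, 8.6]
wrist_force: [-0.2, -0.8, 5.7]
opening: 0.0143
```

```bash
python3 - <<'E'
from h import *
c,o=snap("wrist","w10")
print(o["time"],o["ee_pos"],o["opening"],o["wrist_force"])
M=R.from_euler("xyz",o["tcp_rot"],degrees=True).as_matrix();print("jaw",np.degrees(np.arctan2(M[1,1],M[0,1])))
s,_=snap("scene","s10")
cv2.imwrite("pics/s10c.png",np.hstack([cv2.resize(s["image"][170:240,165:255,::-1],(450,350)),cv2.resize(c["image"][180:340,200:360,::-1],(350,350))]))
E
```

```text
9.25 [0.52154684 0.20024724 0.05518045] 0.014303180391991946 [-0.17993024 -0.83044039  5.73282962]
jaw -24.603353844774503
```

View pics/s10c.png

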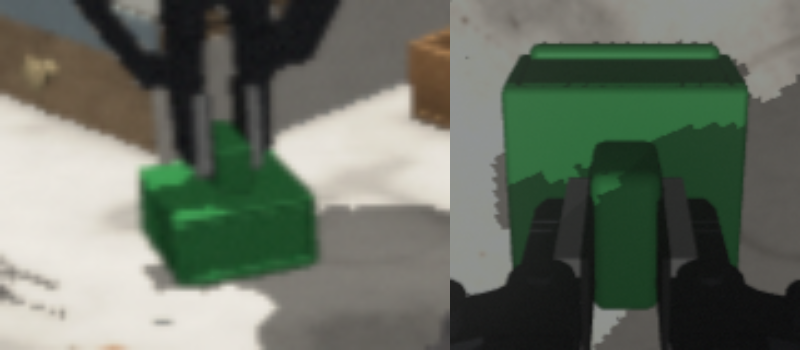

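Gripped. Before carrying, I'll refine the case position from the unobstructed view w7.

```bash
python3 - <<'E'
from h import *
c,o=pickle.load(open("pics/w7.pkl","rb"))
cv2.imwrite("pics/w7d.png",cv2.resize(c["image"][150:255,230:330,::-1],None,fx=7,fy=7,interpolation=cv2.INTER_CUBIC)[:,50:650][:600+0])
cv2.imwrite("pics/w7e.png",cv2.resize(c["image"][150:255,230:330,::-1],None,fx=7,fy=7,interpolation=cv2.INTER_CUBIC)[135:735])
M=R.from_euler("xyz",o["tcp_rot"],degrees=True).as_matrix();print("jaw",np.degrees(np.arctan2(M[1,1],M[0,1])))
E
```

```text
jaw 7.810093611303447
```

View pics/w7e.png

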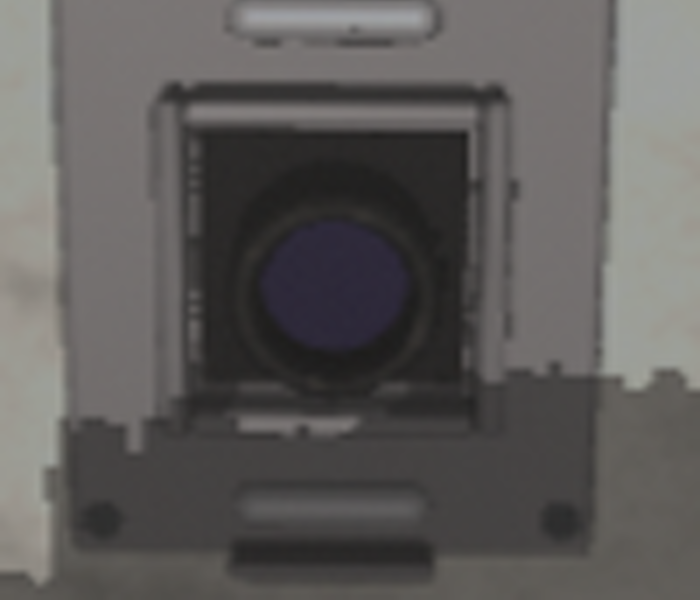

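View pics/w7d.png

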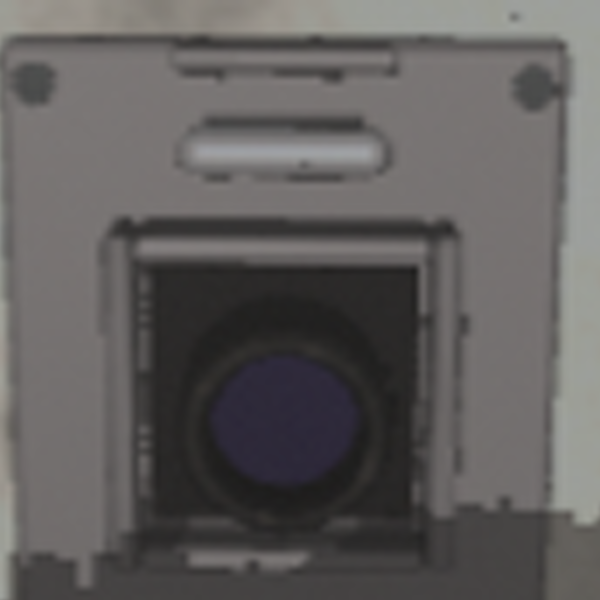

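```bash
python3 - <<'E'
from h import *
c,o=pickle.load(open("pics/w7.pkl","rb"))
f=lambda L:(np.array(L,float)+[.5,135.5])/7-.5+[230,150]
for n,L,z in(("plinth",[(55,-95),(616,-93),(593,550),(72,548)],.006),("screws",[(82,-53),(582,-47),(560,520),(102,520)],.006),("clips",[(335,18),(333,503)],.0185),("lip",[(155,88),(510,88),(506,435),(163,435)],.020),("loupe rim",[(335,290)],.031)):
    p=cast(c,f(L),z,o)[:,:2];e=np.roll(p,-1,0)-p
    print(n,p.mean(0).round(4),np.linalg.norm(e,axis=1).round(4),np.degrees(np.arctan2(e[:,1],e[:,0])).round(2))
E
```

```text
plinth [0.5329 0.0217] [0.0756 0.0944 0.0776 0.0942] [   7.51  -82.05 -172.64   96.74]
screws [0.5326 0.0211] [0.0678 0.0834 0.0679 0.0841] [   7.02  -82.5  -172.4    97.45]
clips [0.5329 0.0215] [0.0686 0.0686] [-82.63  97.37]
lip [0.5327 0.0224] [0.0467 0.0489 0.0477 0.0488] [   7.68  -81.53 -172.38   97.36]
loupe rim [0.5329 0.0224] [0.] [0.]
```

Case: (0.5328, 0.0216), yaw 7.4°, with the clips 68.6 mm apart against 69.4 expected. Lifting the cover and carrying it.

Emit:
jog_arm(deltas=[{"x": 0, "y": 0, "z": 15, "twist": 0, "fingers": 0}, {"x": 0, "y": 0, "z": 45, "twist": 0, "fingers": 0}, {"x": 0, "y": -10, "z": 75, "twist": 4, "fingers": 0}, {"x": 2, "y": -35, "z": 85, "twist": 10, "fingers": 0}, {"x": 5, "y": -70, "z": 85, "twist": 16, "fingers": 0}, {"x": 8, "y": -105, "z": 85, "twist": 22, "fingers": 0}, {"x": 10, "y": -140, "z": 85, "twist": 28, "fingers": 0}, {"x": 11, "y": -165, "z": 85, "twist": 32, "fingers": 0}, {"x": 11, "y": -178, "z": 85, "twist": 32, "fingers": 0}, {"x": 11, "y": -178, "z": 85, "twist": 32, "fingers": 0}])

```text
time: 10.35
ee_pos: [0.5325, 0.0212, 0.1407]
tcp_rot: [122.5, 89.6, 39.6]
wrist_force: [0.5, 0.6, -0.5]
opening: 0.0144
```

Emit:
jog_arm(deltas=[{"x": 0, "y": 0, "z": -8, "twist": 0, "fingers": 0}, {"x": 0, "y": 0, "z": -15, "twist": 0, "fingers": 0}, {"x": 0, "y": 0, "z": -15, "twist": 0, "fingers": 0}])

```text
time: 10.65
ee_pos: [0.5318, 0.0221, 0.1241]
tcp_rot: [138.9, 89.7, 56.1]
wrist_force: [0.1, -0.3, -1.2]
opening: 0.014
```

```bash
python3 - <<'E'
from h import *
c,o=snap("wrist","w11")
print(o["time"],o["ee_pos"],o["opening"],o["wrist_force"])
M=R.from_euler("xyz",o["tcp_rot"],degrees=True).as_matrix();print("jaw",np.degrees(np.arctan2(M[1,1],M[0,1])))
s,_=snap("scene","s11")
cv2.imwrite("pics/s11c.png",cv2.resize(s["image"][180:280,220:350,::-1],None,fx=5,fy=5,interpolation=cv2.INTER_CUBIC))
E
```

```text
10.65 [0.53181386 0.02210986 0.12409983] 0.013974124464950218 [ 0.07099427 -0.3251215  -1.24372722]
jaw 7.198982837867022
```

View pics/w11.png

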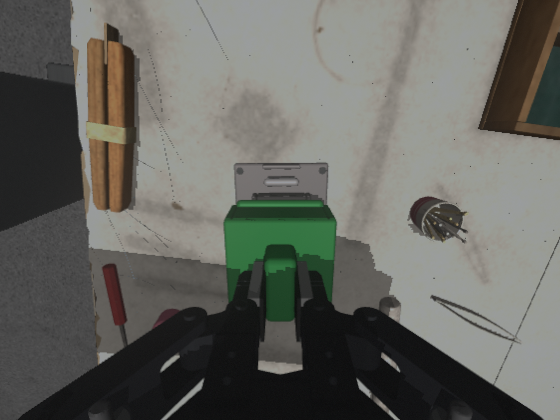

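View pics/s11c.png

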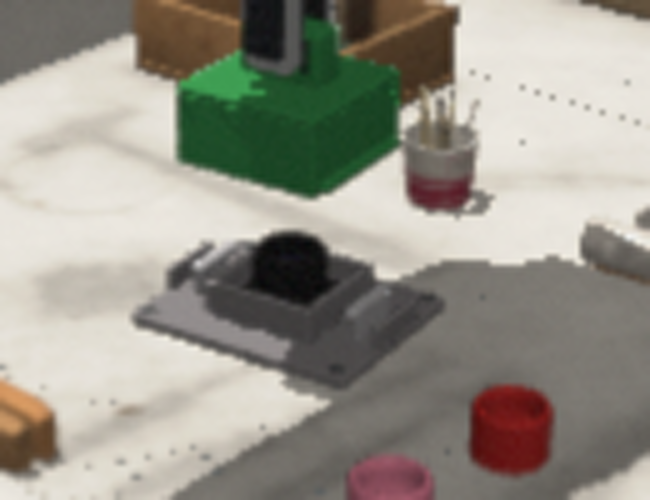

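```bash
python3 - <<'E'
from h import *
c,o=pickle.load(open("pics/w11.pkl","rb"))
cv2.imwrite("pics/w11c.png",cv2.resize(c["image"][155:235,215:345,::-1],None,fx=6,fy=6,interpolation=cv2.INTER_CUBIC))
E
```

```text
(no output)
```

View pics/w11c.png

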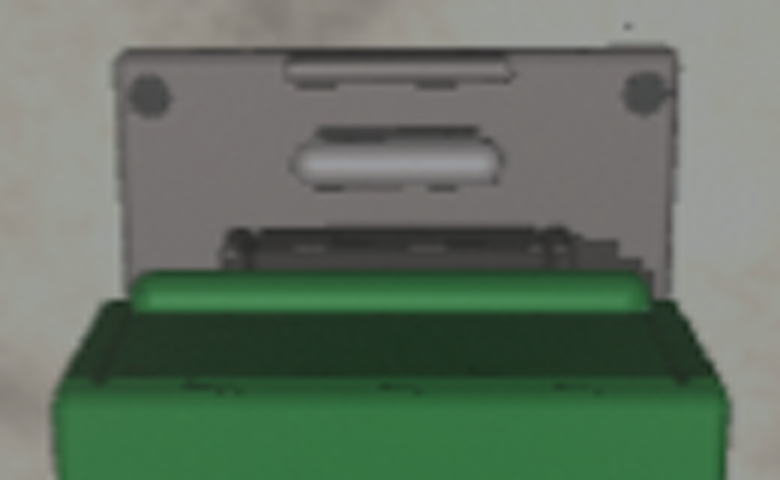

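```bash
python3 - <<'E'
from h import *
c,o=pickle.load(open("pics/w11.pkl","rb"))
f=lambda L:(np.array(L,float)+.5)/6-.5+[215,155]
a=np.radians(7.3);u=np.array([np.cos(a),np.sin(a)]);v=np.array([-u[1],u[0]]);C=np.array([.5328,.0216])
zb=o["ee_pos"][2]-.0552
for n,p,z,off in(("bead",(390,272),zb+.003,.0335),("hood",(391,390),zb+.031,.0305),("plinth",(397,48),.006,.048),("clip",(397,158),.0185,.0347)):
    P=cast(c,f([p]),z,o)[0,:2]; print(n,"centre",P-off*v, "case-frame",(P-off*v-C)@np.c_[u,v])
print("tcp",(o["ee_pos"][:2]-C)@np.c_[u,v])
E
```

```text
bead centre [0.53143053 0.02166143] case-frame [-0.00135056  0.00023494]
hood centre [0.53148704 0.02122885] case-frame [-0.00134948 -0.00020131]
plinth centre [0.53265093 0.02137719] case-frame [-0.00017617 -0.00020206]
clip centre [0.53246626 0.02200175] case-frame [-0.00027998  0.0004409 ]
tcp [-0.00091336  0.00063104]
```

The cover is centred to about 0.2 mm in y and needs +1 mm in x. Coming down to just above the lip.

Emit:
jog_arm(deltas=[{"x": 1, "y": 0, "z": -8, "twist": 0.2, "fingers": 0}, {"x": 1, "y": 0, "z": -20, "twist": 0.2, "fingers": 0}, {"x": 1, "y": 0, "z": -30, "twist": 0.2, "fingers": 0}, {"x": 1, "y": 0, "z": -37, "twist": 0.2, "fingers": 0}, {"x": 1, "y": 0, "z": -42, "twist": 0.2, "fingers": 0}, {"x": 1, "y": 0, "z": -44, "twist": 0.2, "fingers": 0}, {"x": 1, "y": 0, "z": -45, "twist": 0.2, "fingers": 0}, {"x": 1, "y": 0, "z": -45, "twist": 0.2, "fingers": 0}])

```text
time: 11.55
ee_pos: [0.5334, 0.0219, 0.0804]
tcp_rot: [125.9, 89.6, 43.3]
wrist_force: [-0.5, -0.1, -0.9]
opening: 0.0139
```

```bash
python3 - <<'E'
from h import *
c,o=snap("wrist","w12")
print(o["time"],o["ee_pos"],o["opening"],o["wrist_force"])
M=R.from_euler("xyz",o["tcp_rot"],degrees=True).as_matrix();print("jaw",np.degrees(np.arctan2(M[1,1],M[0,1])),M[:,0])
s,_=snap("scene","s12")
cv2.imwrite("pics/s12c.png",np.hstack([cv2.resize(s["image"][200:265,235:325,::-1],(450,325)),cv2.resize(c["image"][155:285,210:350,::-1],(350,325))]))
E
```

```text
11.55 [0.53338577 0.02188739 0.08042408] 0.013893200396790978 [-0.46226081 -0.08059191 -0.91310677]
jaw 7.400964194473333 [ 0.00460929  0.00434775 -0.99997993]
```

View pics/s12c.png

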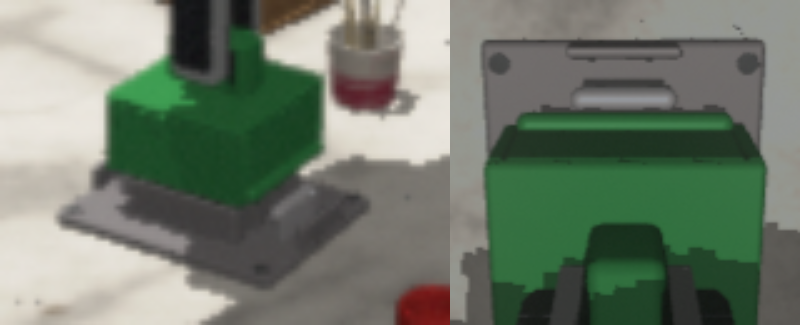

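Aligned, with no contact yet. I'll go on slowly over the lip to the clips.

Emit:
jog_arm(deltas=[{"x": -0.3, "y": 0, "z": -1.5, "twist": 0, "fingers": 0}, {"x": -0.3, "y": 0, "z": -3, "twist": 0, "fingers": 0}, {"x": -0.3, "y": 0, "z": -4, "twist": 0, "fingers": 0}, {"x": -0.3, "y": 0, "z": -5, "twist": 0, "fingers": 0}, {"x": -0.3, "y": 0, "z": -6, "twist": 0, "fingers": 0}, {"x": -0.3, "y": 0, "z": -6, "twist": 0, "fingers": 0}], grip_force=110)

```text
time: 12.25
ee_pos: [0.5331, 0.0219, 0.0744]
tcp_rot: [125.6, 89.6, 43.0]
wrist_force: [0.2, 0.5, -0.9]
opening: 0.0128
```

Emit:
jog_arm(deltas=[{"x": 0, "y": 0, "z": -1, "twist": 0, "fingers": 0}, {"x": 0, "y": 0, "z": -2, "twist": 0, "fingers": 0}, {"x": 0, "y": 0, "z": -3, "twist": 0, "fingers": 0}, {"x": 0, "y": 0, "z": -4, "twist": 0, "fingers": 0}, {"x": 0, "y": 0, "z": -4, "twist": 0, "fingers": 0}])

```text
time: 12.75
ee_pos: [0.534, 0.0219, 0.0722]
tcp_rot: [113.0, 89.5, 30.4]
wrist_force: [-1.8, -0.7, 10.6]
opening: 0.013
```

The clips are met at base height about 17 mm, as expected, at 10.6 N. Pressing on.

Emit:
jog_arm(deltas=[{"x": -0.5, "y": 0, "z": -3, "twist": 0, "fingers": 0}, {"x": -0.5, "y": 0, "z": -4, "twist": 0, "fingers": 0}, {"x": -0.5, "y": 0, "z": -5, "twist": 0, "fingers": 0}, {"x": -0.5, "y": 0, "z": -6, "twist": 0, "fingers": 0}, {"x": -0.5, "y": 0, "z": -7, "twist": 0, "fingers": 0}])

```text
time: 13.25
ee_pos: [0.5338, 0.022, 0.0653]
tcp_rot: [110.8, 89.5, 28.2]
wrist_force: [1.7, 0.1, -5.1]
opening: 0.0135
```

The force fell to −5 N, so the clips have snapped and are pulling the cover on. Pressing down to the ledge.

Emit:
jog_arm(deltas=[{"x": -0.3, "y": 0, "z": -2, "twist": 0, "fingers": 0}, {"x": -0.3, "y": 0, "z": -3, "twist": 0, "fingers": 0}, {"x": -0.3, "y": 0, "z": -4, "twist": 0, "fingers": 0}, {"x": -0.3, "y": 0, "z": -5, "twist": 0, "fingers": 0}, {"x": -0.3, "y": 0, "z": -6, "twist": 0, "fingers": 0}, {"x": -0.3, "y": 0, "z": -7, "twist": 0, "fingers": 0}, {"x": -0.3, "y": 0, "z": -7, "twist": 0, "fingers": 0}])

```text
time: 13.95
ee_pos: [0.5334, 0.022, 0.0612]
tcp_rot: [108.1, 89.4, 25.5]
wrist_force: [-12.0, -0.0, 24.9]
opening: 0.0135
```

The cover is home: TCP 61.2 mm equals the expected 61.2 mm, at 25 N. There is 12 N of sideways force, so I'll ease that while keeping the press on.

Emit:
jog_arm(deltas=[{"x": -0.5, "y": 0, "z": -3.5, "twist": 0, "fingers": 0}, {"x": -1, "y": 0, "z": -3.7, "twist": 0, "fingers": 0}, {"x": -1.3, "y": 0, "z": -3.7, "twist": 0, "fingers": 0}, {"x": -1.3, "y": 0, "z": -3.7, "twist": 0, "fingers": 0}])

```text
time: 14.35
ee_pos: [0.5333, 0.022, 0.0612]
tcp_rot: [100.8, 89.1, 18.2]
wrist_force: [-7.2, -0.2, 26.5]
opening: 0.0128
```

```bash
python3 - <<'E'
from h import *
c,o=snap("wrist","w13")
print(o["time"],o["ee_pos"],o["opening"],o["wrist_force"],o["torque"])
M=R.from_euler("xyz",o["tcp_rot"],degrees=True).as_matrix();print(M[:,0])
s,_=snap("scene","s13");t,_=snap("top","t13")
cv2.imwrite("pics/s13c.png",np.hstack([cv2.resize(s["image"][200:265,235:325,::-1],(450,325)),cv2.resize(c["image"][155:285,210:350,::-1],(350,325))]))
E
```

```text
14.35 [0.53325778 0.02197208 0.06120336] 0.01284476353449575 [-7.18828588 -0.16693452 26.45126247] [-0.08990238  1.80813414  0.00203404]
[ 0.01413098  0.00464814 -0.99988935]
```

View pics/s13c.png

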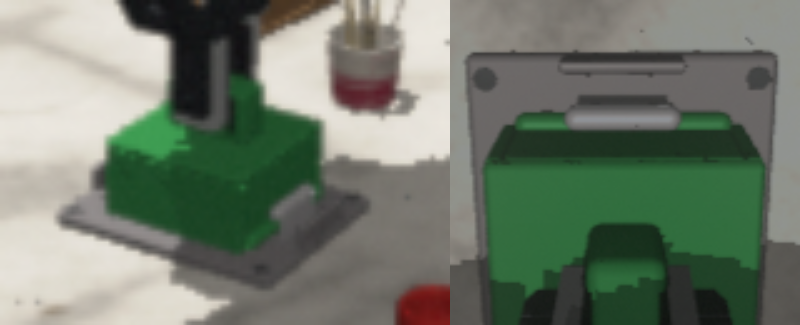

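View pics/s13.png

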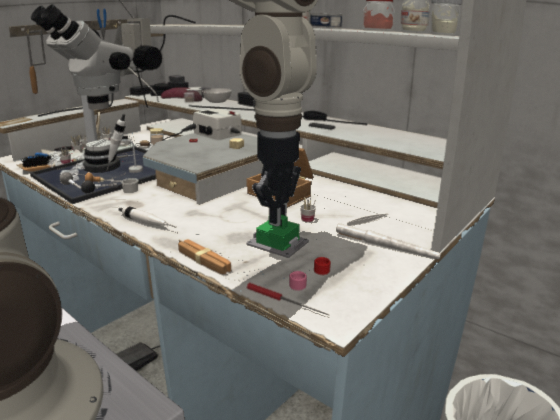

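```bash
python3 - <<'E'
from h import *
from workcell import bot
o=bot.get_obs();print(o["time"],o["ee_pos"],o["wrist_force"],o["torque"],o["opening"])
c,o=pickle.load(open("pics/w13.pkl","rb"))
cv2.imwrite("pics/w13c.png",cv2.resize(c["image"][165:275,215:345,::-1],None,fx=5,fy=5,interpolation=cv2.INTER_CUBIC))
t,_=pickle.load(open("pics/t13.pkl","rb"))
s,_=pickle.load(open("pics/s13.pkl","rb"))
cv2.imwrite("pics/s13d.png",cv2.resize(s["image"][215:262,240:320,::-1],None,fx=9,fy=9,interpolation=cv2.INTER_CUBIC))
E
```

```text
14.5 [0.53326697 0.02196493 0.06121144] [-7.05112861 -1.08507825 25.73797923] [-0.13729497  1.85930883 -0.01328613] 0.012832188223195328
```

View pics/w13c.png

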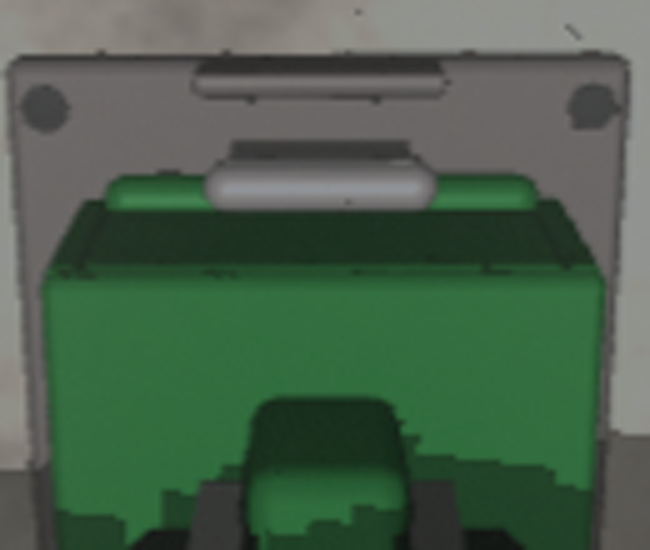

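View pics/s13d.png

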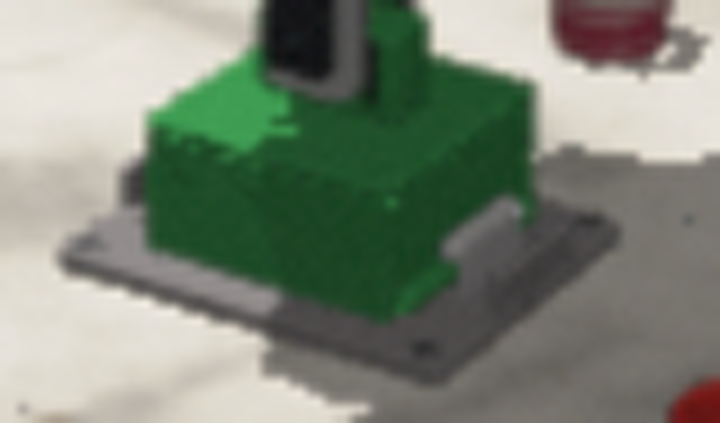

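Both clip heads sit over the beads: +y at wrist crop (320,185), −y at scene crop (480,230). The bead is level and the press is steady at 26 N. Handing in.

```bash
python3 - <<'E'
from workcell import ticket
print(ticket.job_done())
E
```

```text
the job is handed in; nothing more can be done
None
```

I put the black loupe upright in the well and pressed the green cover down over it until both clips snapped on. The job was handed in at about 14.5 s with the arm still pressing.

**Last checks that agreed:**
- **Loupe:** the wrist picture taken before covering showed it standing upright in the well.
- **Snap:** the force rose to 10.6 N at the clips, then fell to −5 N as they pulled the cover on.
- **Fully home:** the tool stopped at 61.2 mm, the height expected with the cover on the ledge. The pictures show both clip heads over the beads and the bead level.
- **Press:** steady at about 26 N downward.
- **Other tools:** none were touched, and the red and pink look-alikes were left alone.

**Not perfect:** a sideways force of about 7 N and a tool tilt of about 0.8° remained under the press. I left these alone because the cover sat level and further corrections seemed to add tilt.

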